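Top sample tray into the tray dock

TASK

Take only the top tray from the stack of three nested sample trays, leaving the other two nested where they stand. Set it on the deck of the aluminium dock and slide it lengthwise under the cross bar until it is fully home against the end stop, then let go of it. Leave the other things on the bench alone.

Things in the scene. Friction and masses are not known exactly. Their poses are not given: they have to be found in the camera images.
- tray_top: top one of three equal white trays, 120 mm (own x) x 56 mm (y) x 24 mm high (sizes here in mm), open, same either way round; 50 to 100 g. Origin: centre of underside, z up. Upper band, z 10 to 24: 120 x 56, vertical sides, walls 2.2. Lower part, 0 to 10, steps in to 111 x 47 and sits loosely (2.3 play a side) in the tray below, the step resting on that tray's rim, 24 above its origin
- tray_mid: middle tray, same shape; origin at the centre of its underside, 14 above the bottom tray's. The outer sides of the stack are flush: only the 14 below the uppermost rim belong to the top tray, and fingers reaching deeper grip this one too
- tray_bottom: bottom tray, same shape, standing on the bench (z = 0); same origin. The stack of three is 52 high
- dock: fixed aluminium dock; origin: centre of its underside on the bench; trays slide in along its +x, roughly away from the robot. Deck 225 mm (x) x 96 mm (y), top 6 above origin. End stop face at x = 100.5, 12 above the deck. Two guides 8 above the deck, x = 60 to 102, inner faces y = +-26, pass under the tray's step beside its 47 wide lower part; lead-ins from x = 40 to 60 open to y = +-34
- dock_home (a point): point on the deck where the origin of a fully home tray lies (dock x = 40.5, y = 0, z = 6); axes as the dock's
- dock_bar (a point): middle of the underside of the steel cross bar (dock x = 83.5, z = 35): 29 above the deck, so a 24 high tray passes. Bar 18 wide in x, 10 thick, on two posts with inner faces at y = +-35. It covers only the far end of a home tray (8 to 26 from the stop): fingers holding the tray from above across the middle of its width stay clear of it
- dock_start (a point): point on the bare near part of the deck (dock x = -30, z = 6): a tray set down with its origin here lies just short of the lead-ins, 70.5 before home
- film_can_0: bystander: black film can, 34 diameter x 50 high, standing; origin at its underside
- loupe: bystander: small folding loupe, 29 x 66 x 14, lying; origin at its underside
- masking_tape: bystander: roll of masking tape, 100 diameter x 25 high, lying flat; origin at its underside
Things that resemble listed ones, but are neither listed nor needed, are in the scene too. What is shaped like the tray_mid but yellow is not meant.

How it is judged:
By the outcome, as a careful person would: the job done as asked, in the order asked, and still so for the second after the job is handed in, with the robot touching nothing.
It also fails if it takes over 42 s, if anything falls off the work surface, if the arm or the gripper's body presses on something with over 40 N, if the wrist force passes 120 N, or if a joint passes its speed limit or range.

ROBOT

A 7-joint arm with a two-finger parallel gripper is mounted at the origin on a cart in front of the work surface, level with it; the furniture and walls round the work are solid. World frame = base frame: x ahead of the robot, y to its left, z up, the work surface at z = 0. Lengths are in m, angles in rad, forces in N, time in s.
With the tool pointing down it reaches from about 0.425 to 0.95 m from the base axis. Payload 16.7 kg.
Tool frame: the origin (TCP) lies midway between the tips of the shut fingers; the grasp point (between the pads) lies manip.grasp_offset behind it (manip.grasp_offset is the distance from the TCP to the grasp point, in m); z points along the fingers, y is the line along which they close (so a half turn about z gives the same grasp; the last joint's range is limited). The gripper opens to 94 mm and grips with 3 to 60 N. Pads are 16 mm wide; open, the fingers measure 119 mm over their backs; the gripper's body (75 mm by 177 mm) begins 78 mm behind the grasp point.
Start: joints at [1.063, 0.426, 0.074, 1.606, -0.034, 1.111, -0.067], TCP at [0.236, -0.632, 0.183] pointing down, gripper open.
Joint ranges: [-2.85, 2.85], [-0.5, 2.14], [-1.23, 1.37], [0.21, 2.46], [-1.02, 4.16], [0.16, 2.05], [-2.73, 2.73]. Speed limits (rad/s): [1.89, 1.89, 2.39, 2.39, 3.01, 3.01, 3.01].

INTERFACE

Orientations are given as a rotation vector (axis times angle).
In Python, from bench import read_state, camera, get_calibration, job_done, manip gives the robot as it stands. The module is installed in compiled form; this text tells all that it offers.
- The arm moves only by the shell command python3 -m crank 'ROWS' [OPENING] [FORCE]. ROWS is JSON, a list of rows, each an object of numbers: "dx", "dy", "dz": the shift along the tool's x, y, z in mm; "ax", "ay", "az": the turn, a rotation vector about the tool's x, y, z in rad. In form: [{"dx": .., "dy": .., "dz": .., "ax": .., "ay": .., "az": ..}, ...]. A call has 1 to 12 rows; each row shifts and turns the commanded pose from where the row before left it, along the tool's axes as they then stand; what a row does not reach is not made up. A row lasts 1/8 s, in which the tool goes at most 62.5 mm and 10.7 degrees, less where a joint would pass 70% of its speed; a pose out of reach is approached as far as the arm can. A call is refused whole if a number of a shift passes 62.5 or a number of a turn 0.188, either way. A call with a gripper value outside its range is refused whole. OPENING is the opening, from -1 (shut) to 1 (fully open), set as the call begins (- or left out, the last holds). The fingers move at their own pace and stop on an object; FORCE is the grip in N (left out, the last holds). Time passes only in rows, so rows that do not move let the fingers close. It gives the time, the measured TCP pose, the force, the opening and the grip force at its end, in the units of the state.
- read_state(): the state, without advancing time (a new reading comes with each control period).
- camera(name): name is "scene" or "top" or "wrist"; returns the picture (400x640x3 uint8, red, green, blue); there is no depth.
- get_calibration(name): a dict with "fov_y" (degrees; the focal length in pixels is half the picture's height over the tangent of half this angle, whatever the lens; pixels are square), "cx", "cy" (the principal point, pixels), "xyz" and "rotation" of the camera in the world. Camera axes: x right, y up, looking along -z (the intrinsics and any distortion apply to the point x, -y, -z); pixel columns grow to the right and rows downward; lengths in m; the calibration is good to about 2 mm. A picture is of the moment at which its call begins: read the wrist's pose just before it. get_calibration takes no time and is no camera call; for the wrist camera it gives the pose at the moment of the call.
- job_done(): hands the job in; it is judged then, once.
The state is a dict: "time_s": time; "joints": joint angles; "joint_velocities": joint speeds; "effort": joint torques, N m; "tool_pos": TCP position; "tcp_rot": TCP orientation; "contact_force": force on the tool from outside, world axes, zero at the start; "torque": the same for the moment, N m; "opening": finger opening in m; "finger_force": force on a finger pad.
Only numpy, scipy, OpenCV 4.12 (cv2) and the standard library are available. Lean on these libraries where they do the work, as an engineer would, in place of code of your own. Each camera call takes 0.05 s, during which the arm holds its last target. There are 200 camera calls.

## Working session

There is one attempt and no reset: what is moved stays moved. The work goes in short steps, Python scripts to look and compute and a shell command to move; the robot and the scene stay as the last step left them, time stands still between calls to the robot, and variables do not carry over. Pictures are saved under pics/ and viewed, at most 10 in all, crops included, and the job is handed in when it is done.

```bash
mkdir -p pics
python3 - <<'E'
from bench import *
import cv2,json
s=read_state();print({k:s[k] for k in('time_s','tool_pos','tcp_rot','opening','finger_force')},manip.grasp_offset)
for n in('scene','top','wrist'):
    print(n,get_calibration(n))
    im=camera(n);cv2.imwrite(f'pics/{n}0.png',im[:,:,::-1])
E
```

```text
{'time_s': 0.0, 'tool_pos': array([ 0.23618084, -0.63184266,  0.1827767 ]), 'tcp_rot': array([-3.09027900e+00, -5.58694739e-01,  5.26001564e-04]), 'opening': 0.0939700137884753, 'finger_force': 0.0} 0.0188
scene {'fov_y': 47.20277865733302, 'cx': 315.4747958978899, 'cy': 199.14101671616078, 'xyz': array([0.15238632, 0.60066122, 0.42196023]), 'rotation': array([ 0.38948463, -1.42948211, -2.2578273 ])}
top {'fov_y': 44.13072244463196, 'cx': 319.6662888939701, 'cy': 202.44269848997024, 'xyz': array([ 0.44302618, -0.08585843,  1.07425299]), 'rotation': array([ 0.10579463, -0.09333632, -1.58408026])}
wrist {'fov_y': 68.01969884527598, 'cx': 318.8290691153787, 'cy': 197.88219415075335, 'xyz': array([ 0.31359831, -0.60300136,  0.38352296]), 'rotation': array([-0.25012456,  0.17508266, -1.20437592])}
```

View pics/top0.png

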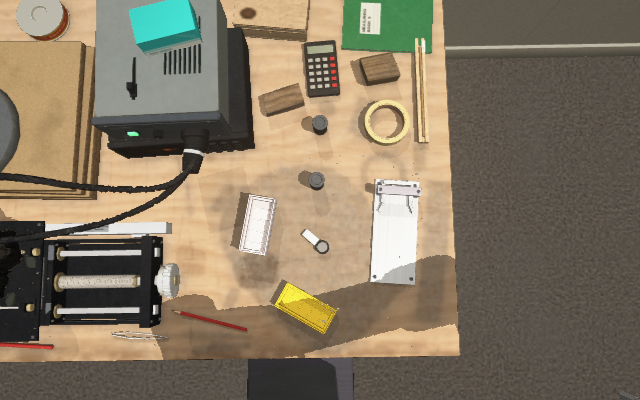

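View pics/scene0.png

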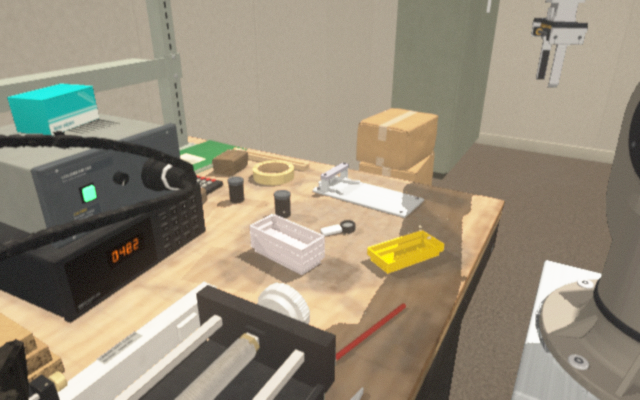

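The top view shows these candidates for the wanted tray:
- White nested stack at (257,224). The scene view shows it at (287,243) with several tiers. I choose this one.
- Yellow tray at (306,307), excluded by its colour.
- White rail at (110,228) and the white-topped dock at (395,232), neither of which is a tray.

The dock bar is at (397,188).

```bash
cat > h.py <<'E'
import numpy as np,cv2
from scipy.spatial.transform import Rotation as R
from bench import *
def ray(c,uv,z):
    f=200/np.tan(np.radians(c['fov_y'])/2); uv=np.atleast_2d(uv).astype(float)
    d=np.c_[(uv[:,0]-c['cx'])/f,-(uv[:,1]-c['cy'])/f,-np.ones(len(uv))]@R.from_rotvec(c['rotation']).as_matrix().T
    return c['xyz']+d*((z-c['xyz'][2])/d[:,2])[:,None]
def proj(c,P):
    f=200/np.tan(np.radians(c['fov_y'])/2)
    q=(np.atleast_2d(P)-c['xyz'])@R.from_rotvec(c['rotation']).as_matrix()
    return np.c_[c['cx']-f*q[:,0]/q[:,2],c['cy']+f*q[:,1]/q[:,2]]
def rect(P):
    (cx,cy),(w,h),a=cv2.minAreaRect((P[:,:2]*1000).astype(np.float32))
    if w<h: w,h,a=h,w,a+90
    return cx,cy,w,h,a
E
python3 - <<'E'
from h import *
im=cv2.imread('pics/top0.png');c=get_calibration('top')
hsv=cv2.cvtColor(im,cv2.COLOR_BGR2HSV)
m=((hsv[:,:,1]<60)&(hsv[:,:,2]>110)).astype(np.uint8)*255
for nm,(x0,y0,x1,y1),z in(('stack',(225,180,290,270),.052),('dock',(355,170,435,295),.006)):
    k=np.zeros_like(m);k[y0:y1,x0:x1]=m[y0:y1,x0:x1]
    cs=cv2.findContours(k,0,1)[0];q=max(cs,key=cv2.contourArea)[:,0,:]
    print(nm,rect(ray(c,q,z)),np.round(cv2.boxPoints(cv2.minAreaRect(q.astype(np.float32)))).tolist())
a=cv2.resize(im[180:270,215:300],None,fx=4.5,fy=4.5,interpolation=2)
b=cv2.resize(im[170:295,355:435],None,fx=3.24,fy=3.24,interpolation=2)
d=cv2.resize(cv2.imread('pics/scene0.png')[200:280,235:340],None,fx=3,fy=3)
d=d[:,:]; o=np.zeros((405,960,3),np.uint8)
o[:a.shape[0],:a.shape[1]]=a;o[:b.shape[0],385:385+b.shape[1]]=b;o[:d.shape[0],645:645+d.shape[1]]=d
cv2.imwrite('pics/crop1.png',cv2.resize(o,(800,338)))
E
```

```text
stack (529.4168090820312, 50.96549606323242, 120.54660034179688, 60.9697380065918, 169.10875701904297) [[238.0, 250.0], [249.0, 193.0], [277.0, 199.0], [267.0, 256.0]]
dock (514.6373291015625, -242.06002807617188, 224.990478515625, 102.29750061035156, 175.285888671875) [[368.0, 282.0], [375.0, 178.0], [422.0, 181.0], [415.0, 285.0]]
```

View pics/crop1.png

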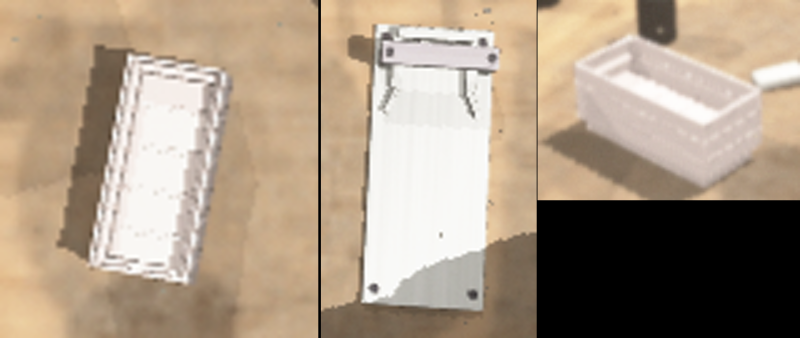

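The crop shows white nested trays (three tiers in the scene view) with the rim corners near top px (249,193), (277,199), (267,256) and (238,250). The dock has its bar at the far end near (397,188). Next I work out the move and the clearance to the cable plug.

```bash
cat >> h.py <<'E'
def go(x,y,z,yaw):
    "prints tool-frame shift (mm, axes as they now stand) and az to reach TCP x,y,z (m), tool x at yaw deg"
    s=read_state();M=R.from_rotvec(s['tcp_rot']).as_matrix()
    d=M.T@(np.array([x,y,z])-s['tool_pos'])*1000
    T=np.array([[np.cos(np.radians(yaw)),np.sin(np.radians(yaw)),0],[np.sin(np.radians(yaw)),-np.cos(np.radians(yaw)),0],[0,0,-1]]).T
    T=np.column_stack([[np.cos(np.radians(yaw)),np.sin(np.radians(yaw)),0],[np.sin(np.radians(yaw)),-np.cos(np.radians(yaw)),0],[0,0,-1]])
    rv=R.from_matrix(M.T@T).as_rotvec()
    print('shift',d.round(1),'turn',rv.round(4))
E
python3 - <<'E'
from h import *
a,b=get_calibration('top'),get_calibration('scene')
def tri(u,v):
    p0,p1=ray(a,u,0)[0],ray(b,v,0)[0];A,B=p0-a['xyz'],p1-b['xyz']
    s,_,_,_=np.linalg.lstsq(np.column_stack([A,-B]),b['xyz']-a['xyz'],rcond=None)
    X,Y=a['xyz']+s[0]*A,b['xyz']+s[1]*B;print(X.round(3),Y.round(3))
tri((193,166),(180,176)); tri((257,224),(287,243)); tri((219,120),(180,125)); tri((397,188),(332,173))
go(.45,.03,.22,-10.9)
E
```

```text
[0.632 0.158 0.164] [0.638 0.163 0.167]
[0.532 0.055 0.029] [0.527 0.053 0.028]
[0.703 0.098 0.22 ] [0.698 0.094 0.217]
[ 0.604 -0.244  0.036] [ 0.602 -0.244  0.035]
shift [ 432.  -545.2  -36.5] turn [-9.00e-04  3.00e-04  5.48e-01]
```

```bash
python3 -m crank '[{"dx":36,"dy":-45.4,"dz":-3},{"dx":36,"dy":-45.4,"dz":-3},{"dx":36,"dy":-45.4,"dz":-3},{"dx":36,"dy":-45.4,"dz":-3},{"dx":36,"dy":-45.4,"dz":-3},{"dx":36,"dy":-45.4,"dz":-3},{"dx":36,"dy":-45.4,"dz":-3},{"dx":36,"dy":-45.4,"dz":-3},{"dx":36,"dy":-45.4,"dz":-3},{"dx":36,"dy":-45.4,"dz":-3},{"dx":36,"dy":-45.4,"dz":-3},{"dx":36,"dy":-45.4,"dz":-3}]' 1; python3 -m crank '[{"az":0.183},{"az":0.183},{"az":0.183},{},{}]'
python3 - <<'E'
from h import *
s=read_state();c=get_calibration('wrist');im=camera('wrist')[:,:,::-1];cv2.imwrite('pics/w1.png',im)
np.save('w1.npy',np.r_[c['xyz'],c['rotation']])
print(s['time_s'],s['tool_pos'],s['tcp_rot'],c['xyz'],c['rotation'])
print(proj(c,[[.529,.051,.052],[.515,-.242,.006]]))
E
```

```text
0.15 [ 0.23623011 -0.63193319  0.18297709] [-3.09056529e+00 -5.58843987e-01  3.74798606e-04] [ 0.31360755 -0.60302861  0.3836163 ] [-0.2502111   0.17492859 -1.20440491]
[[-490.49159169 -566.31758259]
 [  28.82696868 -245.84841163]]$[0]: bad value
$[0]: bad value
```

View pics/w1.png

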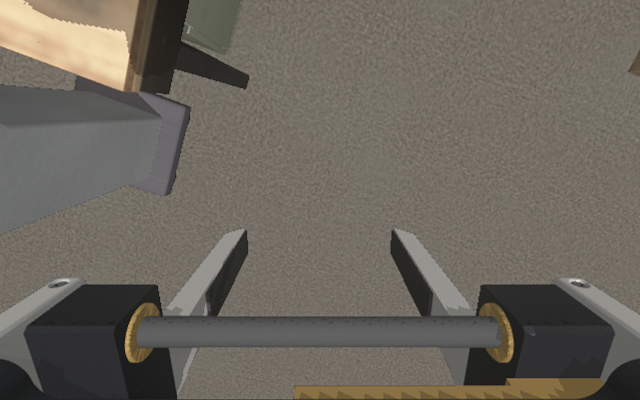

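The rows were refused because every row needs all six keys, so the arm has not moved. The picture shows only the floor, the table corner (80,40) and the fingers near (245,230) and (393,230).

```bash
python3 -m crank '[{"dx":36,"dy":-45.4,"dz":-3,"ax":0,"ay":0,"az":0},{"dx":36,"dy":-45.4,"dz":-3,"ax":0,"ay":0,"az":0},{"dx":36,"dy":-45.4,"dz":-3,"ax":0,"ay":0,"az":0},{"dx":36,"dy":-45.4,"dz":-3,"ax":0,"ay":0,"az":0},{"dx":36,"dy":-45.4,"dz":-3,"ax":0,"ay":0,"az":0},{"dx":36,"dy":-45.4,"dz":-3,"ax":0,"ay":0,"az":0},{"dx":36,"dy":-45.4,"dz":-3,"ax":0,"ay":0,"az":0},{"dx":36,"dy":-45.4,"dz":-3,"ax":0,"ay":0,"az":0},{"dx":36,"dy":-45.4,"dz":-3,"ax":0,"ay":0,"az":0},{"dx":36,"dy":-45.4,"dz":-3,"ax":0,"ay":0,"az":0},{"dx":36,"dy":-45.4,"dz":-3,"ax":0,"ay":0,"az":0},{"dx":36,"dy":-45.4,"dz":-3,"ax":0,"ay":0,"az":0}]' 1; python3 -m crank '[{"dx":0,"dy":0,"dz":0,"ax":0,"ay":0,"az":0.183},{"dx":0,"dy":0,"dz":0,"ax":0,"ay":0,"az":0.183},{"dx":0,"dy":0,"dz":0,"ax":0,"ay":0,"az":0.183},{"dx":0,"dy":0,"dz":0,"ax":0,"ay":0,"az":0},{"dx":0,"dy":0,"dz":0,"ax":0,"ay":0,"az":0}]'
python3 - <<'E'
from h import *
s=read_state();c=get_calibration('wrist');im=camera('wrist')[:,:,::-1];cv2.imwrite('pics/w2.png',im)
np.save('w2.npy',np.r_[c['xyz'],c['rotation']])
print(s['time_s'],s['tool_pos'],s['tcp_rot'],c['xyz'],c['rotation'])
print(proj(c,[[.529,.051,.052],[.515,-.242,.006]]))
go(.529,.051,.09,-10.9)
E
```

```text
time_s: 1.7
tool_pos: [0.4505, 0.0311, 0.2198]
tcp_rot: [3.091, 0.558, 0.001]
contact_force: [1.3, -0.5, 0.3]
opening: 0.0939
finger_force: 0.0
time_s: 2.33
tool_pos: [0.4502, 0.0293, 0.2195]
tcp_rot: [-3.128, 0.293, 0.0]
contact_force: [-0.1, -0.8, -0.6]
opening: 0.0941
finger_force: 0.0
2.325 [0.450199   0.02934213 0.2195027 ] [-3.12786232e+00  2.92997912e-01  1.20877985e-05] [0.53127575 0.01418158 0.42018121] [-0.20899653  0.25169678 -1.74447533]
[[288.93683245 118.33858976]
 [513.13730485  85.25580337]]
shift [ 73.3 -36.  129.5] turn [-0.     -0.      0.0026]
```

View pics/w2.png

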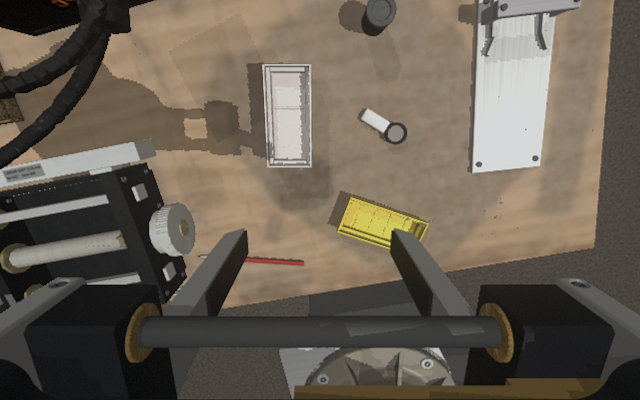

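The wrist view shows the stack rim from (264,64) to (312,167). The dock's near corners are at about (473,172) and (540,165), and its bar is at the top right.

Run:
```python
from h import *
c=get_calibration('wrist');im=cv2.imread('pics/w2.png')
hsv=cv2.cvtColor(im,cv2.COLOR_BGR2HSV)
m=((hsv[:,:,1]<50)&(hsv[:,:,2]>120)).astype(np.uint8)*255
k=np.zeros_like(m);k[50:180,250:325]=m[50:180,250:325]
q=max(cv2.findContours(k,0,1)[0],key=cv2.contourArea)[:,0,:]
print(cv2.boundingRect(q),rect(ray(c,q,.052)))
# edges of stack: fit lines to left/right/top/bottom extents
def edge(rows,lo,hi,side,z,ax=0):
    P=[]
    for r in rows:
        l=np.where((m[r,lo:hi] if ax==0 else m[lo:hi,r])>0)[0]+lo
        if len(l): v=l[0]-.5 if side<0 else l[-1]+.5; P.append((v,r) if ax==0 else (r,v))
    W=ray(c,np.array(P),z)[:,:2]*1000
    vx,vy,x,y=cv2.fitLine(W.astype(np.float32),cv2.DIST_HUBER,0,.01,.01).ravel()
    if ax==0 and vx<0: vx,vy=-vx,-vy
    return np.array([x,y]),np.degrees(np.arctan2(vy,vx))
for n,a in(('sL',(range(72,160),250,290,-1,.052)),('sR',(range(72,160),290,325,1,.052)),('sT',(range(270,306),50,110,-1,.052,1)),('sB',(range(270,306),120,180,1,.052,1)),
 ('dL',(range(60,165),455,510,-1,.006)),('dR',(range(60,158),515,570,1,.006)),('dB',(range(482,534),120,185,1,.006,1))):
    p,an=edge(*a);print(n,p.round(1),an.round(2))
```

```text
(262, 64, 51, 106) (528.418212890625, 51.917930603027344, 121.62882232666016, 57.46714782714844, 169.17013549804688)
sL [528.4  81.1] -10.64
sR [523.7  24.4] -11.16
sT [588.5  39.5] 79.24
sB [471.7  68.9] 79.23
dL [ 491.1 -190.1] -4.54
dR [ 468.5 -284.7] -4.54
dB [ 402.2 -233.7] 85.59
```

Run:
```python
from h import *
go(.5293,.0521,.0415,-10.8)
```

```text
shift [ 73.4 -37.1 178. ] turn [-0.     -0.      0.0009]
```

```bash
python3 -m crank '[{"dx":24.5,"dy":-12.4,"dz":30,"ax":0,"ay":0,"az":0},{"dx":24.5,"dy":-12.4,"dz":30,"ax":0,"ay":0,"az":0},{"dx":24.4,"dy":-12.3,"dz":30,"ax":0,"ay":0,"az":0},{"dx":0,"dy":0,"dz":30,"ax":0,"ay":0,"az":0},{"dx":0,"dy":0,"dz":25,"ax":0,"ay":0,"az":0},{"dx":0,"dy":0,"dz":15,"ax":0,"ay":0,"az":0},{"dx":0,"dy":0,"dz":10,"ax":0,"ay":0,"az":0},{"dx":0,"dy":0,"dz":0,"ax":0,"ay":0,"az":0},{"dx":0,"dy":0,"dz":0,"ax":0,"ay":0,"az":0}]' 1
python3 - <<'E'
from h import *
go(.5293,.0521,.0415,-10.8);cv2.imwrite('pics/w3.png',camera('wrist')[:,:,::-1])
E
```

```text
time_s: 3.5
tool_pos: [0.5299, 0.0519, 0.0502]
tcp_rot: [-3.127, 0.3, -0.002]
contact_force: [0.1, 0.9, -0.3]
opening: 0.0938
finger_force: 0.0
shift [-0.6 -0.1  8.7] turn [-0.0004 -0.0011 -0.0027]
```

View pics/w3.png

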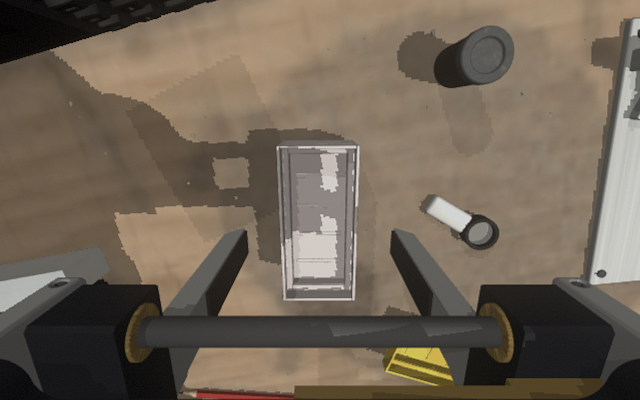

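The wrist view shows the stack at columns 277–358, midway between the fingertips (247,232) and (391,232). I lower 8.7 mm and close.

```bash
python3 -m crank '[{"dx":-0.6,"dy":0,"dz":5,"ax":0,"ay":0,"az":-0.0027},{"dx":0,"dy":0,"dz":3.7,"ax":0,"ay":0,"az":0},{"dx":0,"dy":0,"dz":0,"ax":0,"ay":0,"az":0},{"dx":0,"dy":0,"dz":0,"ax":0,"ay":0,"az":0}]' 1; python3 -m crank '[{"dx":0,"dy":0,"dz":0,"ax":0,"ay":0,"az":0},{"dx":0,"dy":0,"dz":0,"ax":0,"ay":0,"az":0},{"dx":0,"dy":0,"dz":0,"ax":0,"ay":0,"az":0},{"dx":0,"dy":0,"dz":0,"ax":0,"ay":0,"az":0},{"dx":0,"dy":0,"dz":0,"ax":0,"ay":0,"az":0},{"dx":0,"dy":0,"dz":0,"ax":0,"ay":0,"az":0}]' -1 15
```

```text
time_s: 4.05
tool_pos: [0.5288, 0.052, 0.0408]
tcp_rot: [-3.128, 0.296, 0.0]
contact_force: [1.0, -1.2, -0.5]
opening: 0.0943
finger_force: 0.0
time_s: 4.8
tool_pos: [0.5288, 0.052, 0.0408]
tcp_rot: [-3.128, 0.296, -0.0]
contact_force: [0.5, 0.4, 1.2]
opening: 0.0375
finger_force: 0.0
```

Run:
```python
from h import *
s=read_state();print(s['opening'],s['finger_force'],s['time_s'])
a=camera('wrist')[:,:,::-1];b=camera('scene')[:,:,::-1]
b=cv2.resize(b[150:300,180:400],None,fx=1.6,fy=1.6)
o=np.zeros((400,800,3),np.uint8);o[:,:440]=a[:,100:540];o[:b.shape[0],445:445+355]=b[:,:355] if b.shape[1]>=355 else cv2.copyMakeBorder(b,0,0,0,355-b.shape[1],0)
cv2.imwrite('pics/w4.png',o)
```

```text
0.037539011880029505 0.0 4.8
```

View pics/w4.png

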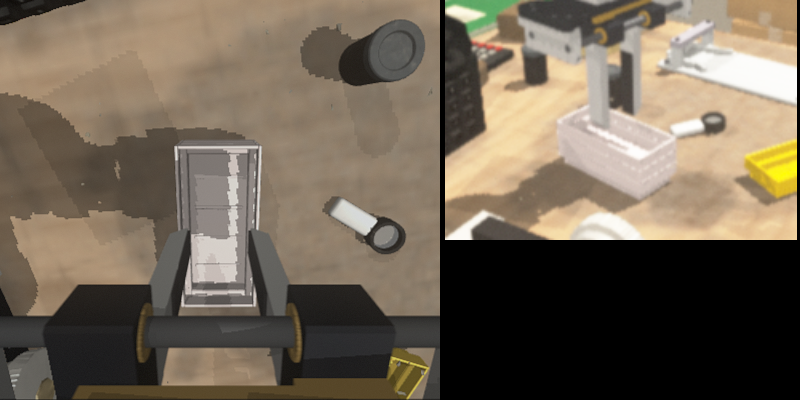

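The wrist crop shows the fingertips at full-image (288,232) and (352,232), inside the rim edges at columns 278 and 362. The scene crop agrees, so they have passed above the rim without force. I check the tip height from the pictures.

Run:
```python
from h import *
s=read_state();c=get_calibration('wrist');M=R.from_rotvec(s['tcp_rot']).as_matrix();p=s['tool_pos']
for z in(0,-.01,-.0188,-.03):
  print('tips at tool z',z,[proj(c,p+M@np.array([0.,y,z])).round(0).tolist() for y in(-.047,-.01875,.01875,.047)], proj(c,p+M@np.array([.008,.047,z])).round(0))
# stack rim corners as seen with assumed pose
e=np.array([.982,-.187,0]);n=np.array([.187,.982,0]);C=np.array([.5293,.0521,.052])
for z in(.052,.038): print(z,[proj(c,[C[0]+a*.06*e[0]+b*.028*n[0],C[1]+a*.06*e[1]+b*.028*n[1],z])[0].round(0) for a,b in((1,1),(1,-1),(-1,1),(-1,-1))])
# tip heights by triangulation in scene vs TCP
print('scene tcp',proj(get_calibration('scene'),p),[proj(get_calibration('scene'),p+M@np.array([0.,y,0])).round(0).tolist() for y in(-.0188,.0188)])
```

```text
tips at tool z 0 [[[254.0, 229.0]], [[293.0, 229.0]], [[345.0, 229.0]], [[384.0, 229.0]]] [[384. 218.]]
tips at tool z -0.01 [[[251.0, 234.0]], [[292.0, 234.0]], [[346.0, 234.0]], [[387.0, 234.0]]] [[387. 223.]]
tips at tool z -0.0188 [[[249.0, 239.0]], [[291.0, 239.0]], [[347.0, 239.0]], [[389.0, 239.0]]] [[390. 228.]]
tips at tool z -0.03 [[[245.0, 247.0]], [[289.0, 247.0]], [[349.0, 247.0]], [[394.0, 247.0]]] [[394. 235.]]
0.052 [array([274., 147.]), array([363., 147.]), array([281., 308.]), array([356., 308.])]
0.038 [array([277., 144.]), array([360., 144.]), array([283., 297.]), array([354., 297.])]
scene tcp [[286.40095724 236.13544711]] [[[278.0, 240.0]], [[294.0, 232.0]]]
```

The tips evidently sit about 16–20 mm behind the reported TCP. Since the fingers passed over the rim (z 0.052) without contact, going 10 mm lower still leaves the tips above 0.042, which is within the top tray's band. I open, lower and close again.

```bash
python3 -m crank '[{"dx":0,"dy":0,"dz":0,"ax":0,"ay":0,"az":0},{"dx":0,"dy":0,"dz":0,"ax":0,"ay":0,"az":0},{"dx":0,"dy":0,"dz":0,"ax":0,"ay":0,"az":0},{"dx":0,"dy":0,"dz":0,"ax":0,"ay":0,"az":0}]' 0.5; python3 -m crank '[{"dx":0,"dy":0,"dz":5,"ax":0,"ay":0,"az":0},{"dx":0,"dy":0,"dz":5,"ax":0,"ay":0,"az":0},{"dx":0,"dy":0,"dz":0,"ax":0,"ay":0,"az":0}]'; python3 -m crank '[{"dx":0,"dy":0,"dz":0,"ax":0,"ay":0,"az":0},{"dx":0,"dy":0,"dz":0,"ax":0,"ay":0,"az":0},{"dx":0,"dy":0,"dz":0,"ax":0,"ay":0,"az":0}]' -1 10;  python3 - <<'E'
from h import *
cv2.imwrite('pics/w5.png',camera('wrist')[:,:,::-1]);cv2.imwrite('pics/s5.png',camera('scene')[:,:,::-1])
E
```

```text
time_s: 5.4
tool_pos: [0.5288, 0.0519, 0.0408]
tcp_rot: [-3.128, 0.296, 0.0]
contact_force: [-0.2, -0.9, 0.6]
opening: 0.0661
finger_force: 0.0
time_s: 5.78
tool_pos: [0.5284, 0.0519, 0.0302]
tcp_rot: [3.128, -0.296, -0.002]
contact_force: [0.3, 0.5, -0.4]
opening: 0.0708
finger_force: 0.0
time_s: 6.15
tool_pos: [0.5288, 0.0519, 0.0309]
tcp_rot: [-3.128, 0.296, -0.0]
contact_force: [-0.2, -0.1, -0.2]
opening: 0.044
finger_force: 0.0
```

Run:
```python
import cv2,numpy as np
a=cv2.imread('pics/w5.png')[130:320,240:400];b=cv2.imread('pics/s5.png')[170:280,235:335]
a=cv2.resize(a,None,fx=2.5,fy=2.5,interpolation=2);b=cv2.resize(b,None,fx=3.9,fy=3.9,interpolation=2)
o=np.zeros((475,800,3),np.uint8);o[:475,:400]=a;o[:429,405:795]=b;cv2.imwrite('pics/c5.png',o)
```

```text
(no output)
```

View pics/c5.png

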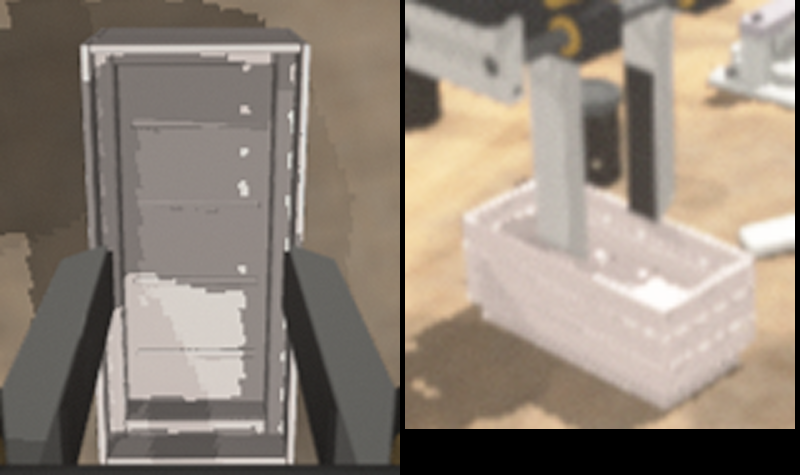

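The crops show both fingertips just above the rim. The near finger's bottom is at scene px (270,233) to (282,236), and the far pad's bottom is at about (296,225). I intersect these rays with the finger planes to get the tip height.

Run:
```python
from h import *
s=read_state();c=get_calibration('scene');M=R.from_rotvec(s['tcp_rot']).as_matrix();p=s['tool_pos'];n=-M[:,1]
for uv,o in(((269.6,233.1),.0345),((281.7,235.6),.0345),((292.7,224.5),-.022),((299,226.5),-.022)):
    a=c['xyz'];d=ray(c,uv,0)[0]-a
    t=(o-(a-p)@n)/(d@n);print((M.T@(a+t*d-p)*1000).round(1),(a+t*d).round(4))
print(s['opening'])
im=cv2.imread('pics/w5.png')
```

```text
[  3.  -34.5 -29.4] [0.5382 0.0853 0.0603]
[-24.5 -34.5 -35.1] [0.5112 0.0904 0.066 ]
[  6.   22.  -20.7] [0.5306 0.0292 0.0516]
[ -8.6  22.  -22.1] [0.5163 0.0319 0.053 ]
0.03591819707435182
```

```bash
python3 -m crank '[{"dx":0,"dy":0,"dz":0,"ax":0,"ay":0,"az":0},{"dx":0,"dy":0,"dz":0,"ax":0,"ay":0,"az":0},{"dx":0,"dy":0,"dz":0,"ax":0,"ay":0,"az":0},{"dx":0,"dy":0,"dz":0,"ax":0,"ay":0,"az":0}]' 0.5; python3 -m crank '[{"dx":0,"dy":0,"dz":4,"ax":0,"ay":0,"az":0},{"dx":0,"dy":0,"dz":3,"ax":0,"ay":0,"az":0},{"dx":0,"dy":0,"dz":0,"ax":0,"ay":0,"az":0}]'; python3 -m crank '[{"dx":0,"dy":0,"dz":0,"ax":0,"ay":0,"az":0},{"dx":0,"dy":0,"dz":0,"ax":0,"ay":0,"az":0},{"dx":0,"dy":0,"dz":0,"ax":0,"ay":0,"az":0}]' -1 10
```

```text
time_s: 6.75
tool_pos: [0.5288, 0.052, 0.0308]
tcp_rot: [-3.128, 0.296, 0.0]
contact_force: [-0.9, 0.6, -0.1]
opening: 0.0695
finger_force: 0.0
time_s: 7.12
tool_pos: [0.5286, 0.0519, 0.0234]
tcp_rot: [3.128, -0.296, -0.001]
contact_force: [-0.1, 0.4, -1.3]
opening: 0.0703
finger_force: 0.0
time_s: 7.5
tool_pos: [0.5288, 0.0519, 0.0239]
tcp_rot: [-3.128, 0.296, -0.0]
contact_force: [-0.3, 0.5, -0.5]
opening: 0.0557
finger_force: 10.0
```

Contact: opening 55.7 mm with 10 N. The tips lie between 0.045 and 0.052, so I reopen, go 3 mm deeper (still clear of the middle tray), grip at 15 N and lift slowly.

```bash
python3 -m crank '[{"dx":0,"dy":0,"dz":0,"ax":0,"ay":0,"az":0},{"dx":0,"dy":0,"dz":0,"ax":0,"ay":0,"az":0},{"dx":0,"dy":0,"dz":3,"ax":0,"ay":0,"az":0},{"dx":0,"dy":0,"dz":0,"ax":0,"ay":0,"az":0},{"dx":0,"dy":0,"dz":0,"ax":0,"ay":0,"az":0}]' 0.4; python3 -m crank '[{"dx":0,"dy":0,"dz":0,"ax":0,"ay":0,"az":0},{"dx":0,"dy":0,"dz":0,"ax":0,"ay":0,"az":0},{"dx":0,"dy":0,"dz":0,"ax":0,"ay":0,"az":0}]' -1 15;python3 -m crank '[{"dx":0,"dy":0,"dz":-3,"ax":0,"ay":0,"az":0},{"dx":0,"dy":0,"dz":-5,"ax":0,"ay":0,"az":0},{"dx":0,"dy":0,"dz":-10,"ax":0,"ay":0,"az":0},{"dx":0,"dy":0,"dz":-15,"ax":0,"ay":0,"az":0},{"dx":0,"dy":0,"dz":-20,"ax":0,"ay":0,"az":0},{"dx":0,"dy":0,"dz":-20,"ax":0,"ay":0,"az":0},{"dx":0,"dy":0,"dz":0,"ax":0,"ay":0,"az":0}]'
python3 - <<'E'
from h import *
go(.4846,-.2378,.080,-4.54)
w=camera('wrist')[:,:,::-1];s=camera('scene')[:,:,::-1]
cv2.imwrite('pics/w6.png',w);cv2.imwrite('pics/s6.png',s)
a=cv2.resize(w[100:360,200:440],None,fx=1.6,fy=1.6);b=cv2.resize(s[130:290,220:360],None,fx=2.8,fy=2.8)
o=np.zeros((450,790,3),np.uint8);o[:a.shape[0],:a.shape[1]]=a;o[:b.shape[0],390:390+b.shape[1]]=b;cv2.imwrite('pics/c6.png',o)
E
```

```text
time_s: 8.12
tool_pos: [0.5287, 0.052, 0.0207]
tcp_rot: [-3.128, 0.296, 0.0]
contact_force: [-0.3, -0.0, -0.3]
opening: 0.0658
finger_force: 0.0
time_s: 8.5
tool_pos: [0.5288, 0.052, 0.0208]
tcp_rot: [-3.128, 0.296, -0.0]
contact_force: [0.0, -0.4, -0.8]
opening: 0.056
finger_force: 15.0
time_s: 9.38
tool_pos: [0.5299, 0.0521, 0.0958]
tcp_rot: [-3.127, 0.296, -0.005]
contact_force: [0.2, 0.3, -0.8]
opening: 0.0556
finger_force: 15.0
shift [  9.8 293.2  15.6] turn [-0.0006 -0.0032 -0.1095]
```

View pics/c6.png

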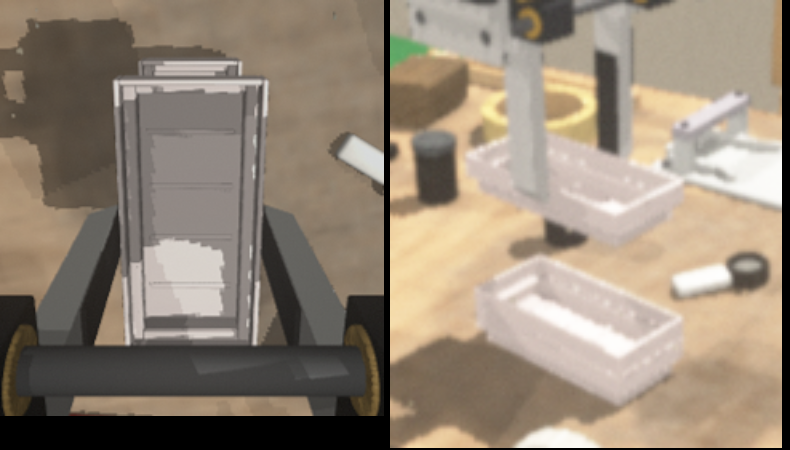

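The crops show only the top tray lifted, level between the fingers. The other two are still nested at scene px (430,250 ± crop). Next I carry it over the dock start.

```bash
python3 -m crank '[{"dx":1.2,"dy":20,"dz":0,"ax":0,"ay":0,"az":0},{"dx":1.2,"dy":38,"dz":0,"ax":0,"ay":0,"az":0},{"dx":1.2,"dy":43,"dz":0,"ax":0,"ay":0,"az":0},{"dx":1.2,"dy":43,"dz":0,"ax":0,"ay":0,"az":0},{"dx":1.2,"dy":43,"dz":0,"ax":0,"ay":0,"az":0},{"dx":1.2,"dy":43,"dz":0,"ax":0,"ay":0,"az":0},{"dx":1.2,"dy":38,"dz":0,"ax":0,"ay":0,"az":0},{"dx":1.4,"dy":25,"dz":0,"ax":0,"ay":0,"az":0},{"dx":0,"dy":0,"dz":0,"ax":0,"ay":0,"az":-0.055},{"dx":0,"dy":0,"dz":0,"ax":0,"ay":0,"az":-0.0545},{"dx":0,"dy":0,"dz":0,"ax":0,"ay":0,"az":0}]'
python3 - <<'E'
from h import *
go(.4846,-.2378,.004,-4.54);c=get_calibration('wrist');w=camera('wrist')[:,:,::-1];cv2.imwrite('pics/w7.png',w);t=camera('top')[:,:,::-1];cv2.imwrite('pics/t7.png',t)
np.save('w7.npy',np.r_[c['xyz'],c['rotation']])
s=read_state();M=R.from_rotvec(s['tcp_rot']).as_matrix()
# in-hand tray rim contour: top of rim is TCP z +.0312
hsv=cv2.cvtColor(w,cv2.COLOR_BGR2HSV);m=((hsv[:,:,1]<50)&(hsv[:,:,2]>120)).astype(np.uint8)
zr=s['tool_pos'][2]+.0312
P=proj(c,[s['tool_pos']+M@np.array([a,b,-.0312]) for a in(-.06,.06) for b in(-.028,.028)]);print('expected rim corners',P.round(1).tolist())
for col in range(290,350,12):
    l=np.where(m[100:200,col])[0];print(col,(l[:6]+100).tolist())
for r in(170,190,210,225): l=np.where(m[r,255:385])[0]+255;print(r,l[:3],l[-3:])
E
```

```text
time_s: 10.85
tool_pos: [0.483, -0.2375, 0.0931]
tcp_rot: [-3.138, 0.125, 0.002]
contact_force: [0.2, -0.5, -1.1]
opening: 0.0561
finger_force: 15.0
shift [ 1.7  0.2 89.1] turn [-0.0006  0.0011 -0.0001]
expected rim corners [[278.0, 327.5], [360.0, 327.6], [269.9, 151.3], [368.4, 151.4]]
290 [100, 101, 102, 103, 104, 105]
302 [100, 101, 102, 103, 104, 105]
314 [100, 101, 102, 103, 104, 105]
326 [100, 101, 102, 103, 104, 105]
338 [100, 101, 102, 103, 104, 105]
170 [271 272 273] [366 367 368]
190 [272 273 274] [366 367 370]
210 [273 274 275] [364 365 366]
225 [274 275 276] [363 364 365]
```

```bash
python3 -m crank '[{"dx":1.7,"dy":0,"dz":20,"ax":0,"ay":0,"az":0},{"dx":0,"dy":0,"dz":20,"ax":0,"ay":0,"az":0},{"dx":0,"dy":0,"dz":20,"ax":0,"ay":0,"az":0},{"dx":0,"dy":0,"dz":15,"ax":0,"ay":0,"az":0},{"dx":0,"dy":0,"dz":10,"ax":0,"ay":0,"az":0},{"dx":0,"dy":0,"dz":4,"ax":0,"ay":0,"az":0},{"dx":0,"dy":0,"dz":2,"ax":0,"ay":0,"az":0},{"dx":0,"dy":0,"dz":0,"ax":0,"ay":0,"az":0}]'
python3 - <<'E'
from h import *
go(.4846,-.2378,-.001,-4.54)
w=camera('wrist')[:,:,::-1];cv2.imwrite('pics/w8.png',w)
E
```

```text
time_s: 11.95
tool_pos: [0.4854, -0.2379, 0.0031]
tcp_rot: [3.139, -0.124, 0.001]
contact_force: [0.2, -0.3, -0.7]
opening: 0.0559
finger_force: 15.0
shift [-0.8 -0.1  4.1] turn [ 0.0001 -0.0004  0.0001]
```

```bash
for i in 1; do python3 -m crank '[{"dx":0,"dy":0,"dz":2,"ax":0,"ay":0,"az":0},{"dx":0,"dy":0,"dz":1.5,"ax":0,"ay":0,"az":0},{"dx":0,"dy":0,"dz":0,"ax":0,"ay":0,"az":0},{"dx":0,"dy":0,"dz":0,"ax":0,"ay":0,"az":0}]'; done; python3 -m crank '[{"dx":0,"dy":0,"dz":1,"ax":0,"ay":0,"az":0},{"dx":0,"dy":0,"dz":0,"ax":0,"ay":0,"az":0},{"dx":0,"dy":0,"dz":0,"ax":0,"ay":0,"az":0}]'
python3 - <<'E'
from h import *
# dock edges refreshed from the wrist picture taken at height (w7)
v=np.load('w7.npy');c=get_calibration('wrist');c['xyz'],c['rotation']=v[:3],v[3:]
im=cv2.imread('pics/w7.png');hsv=cv2.cvtColor(im,cv2.COLOR_BGR2HSV);m=((hsv[:,:,1]<50)&(hsv[:,:,2]>110))
e=np.array([.99686,-.0792]);n=np.array([.0792,.99686])
print(proj(c,[[*(x*e+y*n),.006] for x in(600,640) for y in(-150.6,-246.7)]*np.array([.001,.001,1])).round(0).tolist())
for r in range(80,140,10):
    l=np.where(m[r,200:440])[0]+200
    W=ray(c,[[l[0]-.5,r],[l[-1]+.5,r]],.006)[:,:2]*1000;print(r,l[0],l[-1],(W@n).round(1),(W@e).round(1))
E
```

```text
time_s: 12.5
tool_pos: [0.4852, -0.2378, -0.0007]
tcp_rot: [-3.139, 0.124, -0.0]
contact_force: [0.6, 0.5, -1.0]
opening: 0.0555
finger_force: 15.0
time_s: 12.88
tool_pos: [0.4854, -0.2379, -0.0013]
tcp_rot: [3.139, -0.124, 0.001]
contact_force: [-2.6, 1.1, 8.3]
opening: 0.0559
finger_force: 15.0
[[267.0, 91.0], [372.0, 91.0], [264.0, 42.0], [374.0, 42.0]]
80 267 372 [-151. -247.] [609.1 609.1]
90 268 371 [-151.5 -246.5] [600.6 600.6]
100 268 371 [-151.1 -247. ] [591.9 591.9]
110 268 370 [-150.7 -246.5] [583.1 583.1]
120 269 370 [-151.1 -246.9] [574.1 574.1]
130 270 370 [-151.6 -247.4] [564.9 564.9]
```

The tray is on the deck (8 N). The dock axis is confirmed to within 0.5 mm. I ease off slightly and slide it in.

```bash
python3 -m crank '[{"dx":0,"dy":0,"dz":-0.3,"ax":0,"ay":0,"az":0},{"dx":8,"dy":0.1,"dz":0,"ax":0,"ay":0,"az":0},{"dx":10,"dy":0.1,"dz":0,"ax":0,"ay":0,"az":0},{"dx":10,"dy":0.1,"dz":0,"ax":0,"ay":0,"az":0},{"dx":10,"dy":0.1,"dz":0,"ax":0,"ay":0,"az":0},{"dx":10,"dy":0,"dz":0,"ax":0,"ay":0,"az":0},{"dx":8,"dy":0,"dz":0,"ax":0,"ay":0,"az":0},{"dx":5,"dy":0,"dz":0,"ax":0,"ay":0,"az":0},{"dx":0,"dy":0,"dz":0,"ax":0,"ay":0,"az":0},{"dx":0,"dy":0,"dz":0,"ax":0,"ay":0,"az":0}]'
python3 -c "
from h import *
go(.5549,-.2438,-.001,-4.54)"
```

```text
time_s: 14.12
tool_pos: [0.5464, -0.2432, -0.0013]
tcp_rot: [3.139, -0.124, 0.001]
contact_force: [0.1, 0.4, 3.3]
opening: 0.0561
finger_force: 15.0
shift [ 8.5 -0.  -0.2] turn [ 0.0001 -0.0007  0.0001]
```

```bash
python3 -m crank '[{"dx":3,"dy":0,"dz":0,"ax":0,"ay":0,"az":0},{"dx":2.5,"dy":0,"dz":0,"ax":0,"ay":0,"az":0},{"dx":1,"dy":0,"dz":0,"ax":0,"ay":0,"az":0},{"dx":0,"dy":0,"dz":0,"ax":0,"ay":0,"az":0}]'; python3 -m crank '[{"dx":1,"dy":0,"dz":0,"ax":0,"ay":0,"az":0},{"dx":1,"dy":0,"dz":0,"ax":0,"ay":0,"az":0},{"dx":0,"dy":0,"dz":0,"ax":0,"ay":0,"az":0}]'
```

```text
time_s: 14.62
tool_pos: [0.5516, -0.2437, -0.0013]
tcp_rot: [3.139, -0.125, -0.002]
contact_force: [-6.7, 1.1, 10.2]
opening: 0.056
finger_force: 15.0
time_s: 15.0
tool_pos: [0.5537, -0.2439, -0.0013]
tcp_rot: [3.139, -0.125, -0.002]
contact_force: [-6.0, -0.3, 9.7]
opening: 0.0557
finger_force: 15.0
```

```bash
python3 -m crank '[{"dx":0.7,"dy":0,"dz":0,"ax":0,"ay":0,"az":0},{"dx":0,"dy":0,"dz":0,"ax":0,"ay":0,"az":0},{"dx":0,"dy":0,"dz":0,"ax":0,"ay":0,"az":0}]'
```

```text
time_s: 15.38
tool_pos: [0.5543, -0.2439, -0.0013]
tcp_rot: [3.139, -0.125, -0.002]
contact_force: [-6.2, 0.8, 10.9]
opening: 0.0557
finger_force: 15.0
```

Run:
```python
from h import *
w=camera('wrist')[:,:,::-1];t=camera('top')[:,:,::-1];cv2.imwrite('pics/w9.png',w);cv2.imwrite('pics/t9.png',t)
c=get_calibration('wrist');s=read_state();M=R.from_rotvec(s['tcp_rot']).as_matrix()
print('exp rim in hand',[proj(c,s['tool_pos']+M@np.array([a,.0,-.0312]))[0].round(1).tolist() for a in(-.06,.06)])
e=np.array([.99686,-.0792]);n=np.array([.0792,.99686])
D=lambda x,y,z:np.array([*((531.9+x)*e+(-199+y)*n)/1000,z])
print('stop face top',proj(c,D(100.5,0,.018)).round(1),'home far rim',proj(c,D(100.5,0,.030)).round(1),'home near rim',proj(c,D(-19.5,0,.030)).round(1),'bar edges',proj(c,[D(74.5,0,.051),D(92.5,0,.051)]).round(1).tolist())
w8=cv2.imread('pics/w8.png')
for nm,im in(('w8',w8),('w9',w)): print(nm,'col319 rows',im[285:325:1,319,1].tolist())
a=cv2.resize(w[60:340,220:420],None,fx=2,fy=2,interpolation=2);b=cv2.resize(w8[60:340,220:420],None,fx=2,fy=2,interpolation=2)
cv2.imwrite('pics/c9.png',np.hstack([b,a]))
```

```text
exp rim in hand [[319.1, 327.5], [319.1, 151.5]]
stop face top [[318.6 148.2]] home far rim [[318.6 150.8]] home near rim [[318.7 326.9]] bar edges [[318.7, 205.7], [318.6, 172.0]]
w8 col319 rows [204, 205, 205, 205, 205, 205, 204, 205, 205, 208, 164, 132, 131, 113, 102, 104, 106, 105, 104, 99, 139, 156, 190, 197, 156, 130, 187, 154, 97, 103, 87, 58, 51, 54, 56, 57, 59, 60, 62, 61]
w9 col319 rows [209, 209, 208, 207, 207, 207, 207, 208, 207, 208, 211, 168, 135, 119, 105, 104, 107, 107, 105, 104, 143, 140, 177, 210, 168, 132, 156, 144, 114, 105, 89, 61, 53, 56, 59, 63, 63, 65, 68, 71]
```

View pics/c9.png

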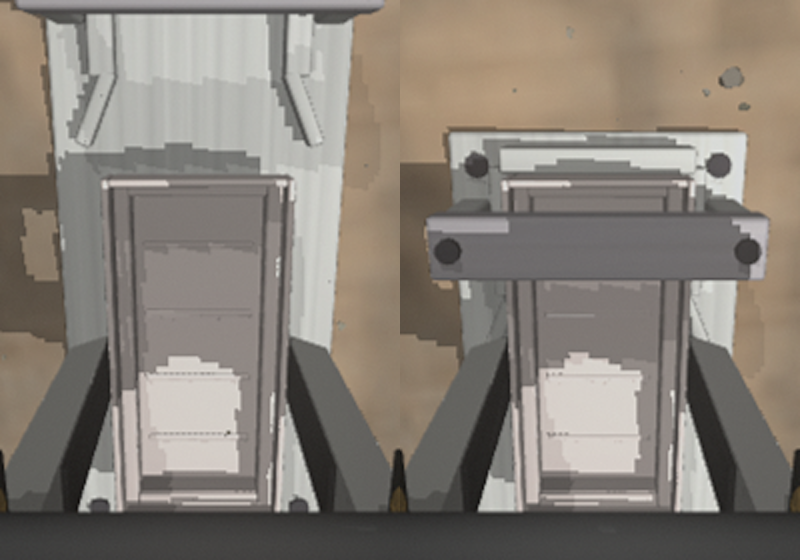

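The left half is before the slide and the right half is now. The tray is under the bar, with its far rim at row ≈149 just in front of the stop block (rows 134–146). Contact is not certain: the force stayed at 6 N while it moved, with about 0.7 mm of slip. I unload the deck slightly and push on in small steps.

```bash
python3 -m crank '[{"dx":0,"dy":0,"dz":-0.5,"ax":0,"ay":0,"az":0},{"dx":0,"dy":0,"dz":0,"ax":0,"ay":0,"az":0}]' - 30;  python3 -m crank '[{"dx":0.6,"dy":0,"dz":0,"ax":0,"ay":0,"az":0},{"dx":0,"dy":0,"dz":0,"ax":0,"ay":0,"az":0}]';  python3 -m crank '[{"dx":0.6,"dy":0,"dz":0,"ax":0,"ay":0,"az":0},{"dx":0,"dy":0,"dz":0,"ax":0,"ay":0,"az":0}]'
python3 - <<'E'
from h import *
w=camera('wrist')[:,:,::-1];cv2.imwrite('pics/w10.png',w);w9=cv2.imread('pics/w9.png');w8=cv2.imread('pics/w8.png')
for nm,im in(('w9',w9),('w10',w)):
  for c in(300,): print(nm,c,im[130:158,c,1].tolist())
g=lambda i:cv2.cvtColor(i,cv2.COLOR_BGR2GRAY).astype(np.float32)
def sh(a,b,x0,y0,x1,y1):
    T=g(a)[y0:y1,x0:x1];r=cv2.matchTemplate(cv2.resize(g(b)[y0-6:y1+6,x0:x1],None,fx=1,fy=8),cv2.resize(T,None,fx=1,fy=8),5);return cv2.minMaxLoc(r)[3][1]/8-6
print('tray in hand w8>w9, w9>w10',sh(w8,w,285,240,350,310)-0,sh(w9,w,285,240,350,310),'stop w9>w10',sh(w9,w,280,125,360,146),'w8>w9',sh(w8,w9,285,240,350,310))
E
```

```text
time_s: 15.72
tool_pos: [0.5545, -0.2438, -0.0012]
tcp_rot: [-3.139, 0.125, 0.002]
contact_force: [-4.7, -0.2, 0.5]
opening: 0.0555
finger_force: 30.0
time_s: 15.98
tool_pos: [0.5545, -0.2439, -0.0012]
tcp_rot: [-3.139, 0.125, 0.004]
contact_force: [-7.4, 0.1, 4.3]
opening: 0.0556
finger_force: 30.0
time_s: 16.23
tool_pos: [0.5545, -0.2438, -0.0013]
tcp_rot: [-3.139, 0.125, 0.005]
contact_force: [-11.7, 0.7, 7.2]
opening: 0.0554
finger_force: 30.0
w9 300 [162, 129, 117, 100, 158, 202, 208, 209, 211, 167, 130, 132, 129, 131, 130, 128, 108, 102, 106, 100, 165, 209, 208, 152, 115, 121, 121, 115]
w10 300 [161, 126, 125, 104, 150, 193, 205, 209, 213, 167, 129, 132, 131, 130, 129, 133, 117, 96, 101, 98, 169, 210, 208, 165, 124, 122, 121, 112]
tray in hand w8>w9, w9>w10 0.375 0.0 stop w9>w10 0.25 w8>w9 0.25
```

```bash
python3 -m crank '[{"dx":1,"dy":0,"dz":-0.3,"ax":0,"ay":0,"az":0},{"dx":1,"dy":0,"dz":0,"ax":0,"ay":0,"az":0},{"dx":0,"dy":0,"dz":0,"ax":0,"ay":0,"az":0}]' - 50
python3 - <<'E'
from h import *
s=read_state();print(s['contact_force'],s['torque'])
w=camera('wrist')[:,:,::-1];cv2.imwrite('pics/w11.png',w)
for c in(290,300,320,340): print(c,w[143:155,c,1].tolist())
E
```

```text
time_s: 16.65
tool_pos: [0.5545, -0.2439, -0.0013]
tcp_rot: [-3.139, 0.125, 0.011]
contact_force: [-21.0, 2.5, 13.9]
opening: 0.0556
finger_force: 50.0
[-21.02227352   2.52921095  13.88807477] [0.59487916 4.96805419 0.01176813]
290 [162, 126, 130, 119, 100, 103, 102, 147, 202, 217, 152, 112]
300 [131, 132, 132, 118, 100, 102, 103, 135, 200, 219, 156, 113]
320 [130, 129, 130, 118, 100, 102, 105, 131, 148, 140, 115, 115]
340 [212, 165, 126, 118, 100, 102, 105, 133, 149, 140, 118, 117]
```

The tray is blocked hard: 21 N with no further motion, and a uniform seam across its width at the predicted home position. I relax the push while still lightly loaded, then release and rise.

```bash
python3 -m crank '[{"dx":-1.2,"dy":0,"dz":0,"ax":0,"ay":0,"az":0},{"dx":-1,"dy":0,"dz":0,"ax":0,"ay":0,"az":0},{"dx":0,"dy":0,"dz":0,"ax":0,"ay":0,"az":0}]' - 15; python3 -m crank '[{"dx":0,"dy":0,"dz":0,"ax":0,"ay":0,"az":0},{"dx":0,"dy":0,"dz":0,"ax":0,"ay":0,"az":0},{"dx":0,"dy":0,"dz":0,"ax":0,"ay":0,"az":0},{"dx":0,"dy":0,"dz":0,"ax":0,"ay":0,"az":0}]' 0.6
python3 - <<'E'
from h import *
w=camera('wrist')[:,:,::-1];cv2.imwrite('pics/w12.png',w)
for c in(290,300,320,340): print(c,w[143:155,c,1].tolist())
E
```

```text
time_s: 17.08
tool_pos: [0.5557, -0.2438, -0.0009]
tcp_rot: [-3.139, 0.124, 0.001]
contact_force: [-5.2, -0.3, -1.2]
opening: 0.0562
finger_force: 15.0
time_s: 17.58
tool_pos: [0.5563, -0.2439, -0.0005]
tcp_rot: [-3.139, 0.124, -0.0]
contact_force: [0.0, -1.2, -0.5]
opening: 0.0751
finger_force: 0.0
290 [200, 202, 159, 125, 126, 127, 104, 96, 102, 96, 158, 208]
300 [130, 129, 128, 129, 128, 127, 103, 96, 103, 96, 166, 212]
320 [131, 131, 129, 129, 128, 126, 104, 95, 103, 99, 132, 146]
340 [167, 126, 128, 127, 126, 128, 106, 96, 101, 98, 134, 147]
```

Released. To make sure it is home, I nudge the near end wall forward gently with shut fingers.

```bash
python3 -m crank '[{"dx":0,"dy":0,"dz":-10,"ax":0,"ay":0,"az":0},{"dx":0,"dy":0,"dz":-25,"ax":0,"ay":0,"az":0},{"dx":0,"dy":0,"dz":-15,"ax":0,"ay":0,"az":0},{"dx":-20,"dy":0,"dz":0,"ax":0,"ay":0,"az":0},{"dx":-30,"dy":0,"dz":0,"ax":0,"ay":0,"az":0},{"dx":-25,"dy":0,"dz":0,"ax":0,"ay":0,"az":0},{"dx":-10,"dy":0,"dz":0,"ax":0,"ay":0,"az":0},{"dx":0,"dy":0,"dz":0,"ax":0,"ay":0,"az":0}]'; python3 -m crank '[{"dx":0,"dy":0,"dz":0,"ax":0,"ay":0,"az":0},{"dx":0,"dy":0,"dz":0,"ax":0,"ay":0,"az":0},{"dx":0,"dy":0,"dz":0,"ax":0,"ay":0,"az":0},{"dx":0,"dy":0,"dz":0,"ax":0,"ay":0,"az":0},{"dx":0,"dy":0,"dz":0,"ax":0,"ay":0,"az":0},{"dx":0,"dy":0,"dz":0,"ax":0,"ay":0,"az":0},{"dx":0,"dy":0,"dz":0,"ax":0,"ay":0,"az":0},{"dx":0,"dy":0,"dz":0,"ax":0,"ay":0,"az":0}]' -1 10
python3 - <<'E'
from h import *
e=np.array([.99686,-.0792]);n=np.array([.0792,.99686]);p=(494*e-199*n)/1000;go(p[0],p[1],0.0,-4.54)
w=camera('wrist')[:,:,::-1];cv2.imwrite('pics/w13.png',w);c=get_calibration('wrist')
D=lambda x,y,z:np.array([*((531.9+x)*e+(-199+y)*n)/1000,z])
print('stop top',proj(c,D(100.5,0,.018))[0].round(1),'home far rim',proj(c,D(100.5,0,.030))[0].round(1),'near rim',proj(c,D(-19.5,0,.030))[0].round(1),'deck near edge',proj(c,D(-112.5,0,.006))[0].round(1),'bar',proj(c,[D(74.5,0,.051),D(92.5,0,.051),D(92.5,0,.041)])[:,1].round(1))
for c in(300,): print(c,w[50:110,c,1].tolist(),w[170:260,c,1].tolist())
E
```

```text
time_s: 18.62
tool_pos: [0.4716, -0.2374, 0.0498]
tcp_rot: [3.139, -0.125, 0.001]
contact_force: [1.1, 0.1, 0.2]
opening: 0.0752
finger_force: 0.0
time_s: 19.62
tool_pos: [0.4714, -0.2372, 0.0494]
tcp_rot: [-3.139, 0.124, -0.0]
contact_force: [-0.2, -0.5, 0.1]
opening: 0.0012
finger_force: 0.0
shift [ 5.3 -0.1 49.4] turn [-0.     -0.      0.0001]
stop top [318.9  18.3] home far rim [318.9  12.8] near rim [318.9 190.2] deck near edge [318.9 279.7] bar [50.3 16.9 21.8]
300 [137, 105, 78, 88, 170, 196, 186, 188, 199, 169, 176, 204, 209, 209, 208, 208, 209, 209, 210, 209, 210, 208, 208, 210, 209, 209, 209, 198, 191, 191, 192, 191, 193, 192, 192, 190, 191, 191, 192, 193, 168, 179, 200, 170, 178, 193, 193, 192, 192, 192, 192, 191, 192, 191, 192, 191, 191, 192, 192, 192] [138, 137, 138, 138, 134, 115, 104, 118, 135, 140, 138, 137, 137, 122, 107, 104, 110, 137, 138, 105, 106, 117, 115, 115, 116, 115, 116, 116, 115, 115, 115, 116, 116, 116, 115, 115, 111, 159, 180, 179, 175, 188, 195, 195, 195, 195, 195, 195, 195, 194, 195, 195, 194, 195, 194, 194, 195, 195, 196, 195, 196, 197, 201, 153, 104, 99, 101, 101, 103, 103, 102, 102, 103, 103, 103, 103, 102, 104, 102, 101, 102, 102, 102, 101, 102, 103, 101, 101, 102, 100]
```

```bash
python3 -m crank '[{"dx":0,"dy":0,"dz":20,"ax":0,"ay":0,"az":0},{"dx":0,"dy":0,"dz":20,"ax":0,"ay":0,"az":0},{"dx":0,"dy":0,"dz":10,"ax":0,"ay":0,"az":0},{"dx":5,"dy":0,"dz":0,"ax":0,"ay":0,"az":0},{"dx":4,"dy":0,"dz":0,"ax":0,"ay":0,"az":0},{"dx":2,"dy":0,"dz":0,"ax":0,"ay":0,"az":0},{"dx":0,"dy":0,"dz":0,"ax":0,"ay":0,"az":0}]' -; python3 -m crank '[{"dx":1.5,"dy":0,"dz":0,"ax":0,"ay":0,"az":0},{"dx":1.5,"dy":0,"dz":0,"ax":0,"ay":0,"az":0},{"dx":0,"dy":0,"dz":0,"ax":0,"ay":0,"az":0}]'
```

```text
time_s: 20.55
tool_pos: [0.4827, -0.2381, -0.0003]
tcp_rot: [3.139, -0.124, 0.001]
contact_force: [0.1, -0.7, 0.7]
opening: 0.0003
finger_force: 0.0
time_s: 20.92
tool_pos: [0.4854, -0.2382, -0.0006]
tcp_rot: [-3.139, 0.124, -0.0]
contact_force: [-0.2, -0.4, -0.7]
opening: 0.0003
finger_force: 0.0
```

```bash
python3 -m crank '[{"dx":1,"dy":0,"dz":0,"ax":0,"ay":0,"az":0},{"dx":1,"dy":0,"dz":0,"ax":0,"ay":0,"az":0},{"dx":0,"dy":0,"dz":0,"ax":0,"ay":0,"az":0}]' -; python3 -m crank '[{"dx":1,"dy":0,"dz":0,"ax":0,"ay":0,"az":0},{"dx":0.5,"dy":0,"dz":0,"ax":0,"ay":0,"az":0},{"dx":0,"dy":0,"dz":0,"ax":0,"ay":0,"az":0}]'
```

```text
time_s: 21.3
tool_pos: [0.4865, -0.2384, -0.0008]
tcp_rot: [-3.139, 0.124, 0.002]
contact_force: [-5.0, 1.0, 3.9]
opening: 0.0003
finger_force: 2.6
time_s: 21.68
tool_pos: [0.4866, -0.2384, -0.001]
tcp_rot: [-3.139, 0.125, 0.006]
contact_force: [-12.5, 2.5, 9.7]
opening: -0.0
finger_force: 6.1
```

The tray is blocked solidly at exactly the predicted home position, so it is home. I back off, rise and check.

```bash
python3 -m crank '[{"dx":-4,"dy":0,"dz":0,"ax":0,"ay":0,"az":0},{"dx":-8,"dy":0,"dz":0,"ax":0,"ay":0,"az":0},{"dx":0,"dy":0,"dz":-20,"ax":0,"ay":0,"az":0},{"dx":0,"dy":0,"dz":-40,"ax":0,"ay":0,"az":0},{"dx":0,"dy":0,"dz":-40,"ax":0,"ay":0,"az":0},{"dx":0,"dy":0,"dz":-20,"ax":0,"ay":0,"az":0},{"dx":0,"dy":0,"dz":0,"ax":0,"ay":0,"az":0},{"dx":0,"dy":0,"dz":0,"ax":0,"ay":0,"az":0}]' -
python3 - <<'E'
from h import *
w=camera('wrist')[:,:,::-1];cv2.imwrite('pics/w14.png',w);c=get_calibration('wrist')
e=np.array([.99686,-.0792]);n=np.array([.0792,.99686])
D=lambda x,y,z:np.array([*((531.9+x)*e+(-199+y)*n)/1000,z])
q=proj(c,D(-19.5,0,.030))[0];r=int(q[1]);print('near rim pred',q.round(1),r-8,w[r-8:r+9,300,1].tolist())
s=camera('top')[:,:,::-1];cv2.imwrite('pics/t14.png',s)
d=np.abs(s.astype(int)-cv2.imread('pics/top0.png').astype(int)).max(2)
for nm,b in(('loupe',(298,225,332,256)),('can',(305,170,328,192)),('tape',(362,98,412,145)),('stack',(236,190,280,258))): print(nm,(d[b[1]:b[3],b[0]:b[2]]>60).mean().round(3))
m=((cv2.cvtColor(s,cv2.COLOR_BGR2HSV)[:,:,1]<60)&(s.max(2)>110)).astype(np.uint8);k=np.zeros_like(m);k[180:270,225:290]=m[180:270,225:290]
print('stack',rect(ray(get_calibration('top'),max(cv2.findContours(k,0,1)[0],key=cv2.contourArea)[:,0,:],.038)))
E
```

```text
time_s: 22.68
tool_pos: [0.4764, -0.2375, 0.1187]
tcp_rot: [-3.139, 0.124, 0.001]
contact_force: [0.2, -0.1, -0.3]
opening: 0.0006
finger_force: 0.0
near rim pred [319.1 176.9] 168 [199, 179, 140, 200, 163, 103, 157, 207, 194, 185, 191, 190, 192, 191, 192, 191, 189]
loupe 0.244
can 0.085
tape 0.0
stack 0.545
stack (529.492431640625, 52.01831817626953, 119.86045837402344, 59.088111877441406, 169.55225372314453)
```

```bash
python3 -c "
from bench import *
print(job_done())"
```

```text
the job is handed in; nothing more can be done
None
```

The top tray is in the dock under the bar, hard against the end stop and released. The other two are still nested where they stood, and the job was handed in at about 23 s of the 42 s limit. I checked the stack's position after the tray was in; the loupe and film can pixels changed some, which I took for the arm's shadow and did not check by eye.

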